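# Take the red case out of the packed row

## Task

The red case is wanted for the next job, but it stands in the middle of a tightly packed row. Leaving its foot in the rack, tip it forward by the tab on its top until it leans clearly out of the row onto the rest rail, then take it by its sides, draw it out and stand it upright in the grey tray. Leave the other four cases standing in their places.

Things in the scene. Friction and masses are not known exactly. Their poses are not given: they have to be found in the camera images.
- rack: Fixed wooden rack holding five cases side by side on its floor, 8 mm above the bench, about 1.5 mm between neighbours, 35.5 mm apart along y. Origin on the bench under the row's middle; x to the back, y left along the row, z up. Side plates 90 mm high. At x = -37 mm a toe lip, 6 mm above the floor, stops the feet sliding forward; at x = 37 mm a back board 60 mm high, free space behind it.
- rack_rail (a point): Middle of the rack's steel rest rail, 10 mm thick, along y in front of the row, at x = -62, z = 49 mm in the rack's frame. A case tipped forward past its balance (about 0.45 rad from upright) comes to rest against it, its top 0.5 to 0.65 rad forward (towards the rack's -x), and stays so when let go.
- case_red_center (a point): Middle of the red case, a rigid closed box 60 (x) x 34 (y) x 120 (z) mm, 0.17 to 0.35 kg, smooth sides, clasp and blank label on its front (-x). It stands in one of the three middle places of the row. Axes: x from its front to its back, y to its left, z up along the case.
- case_red_tab (a point): Middle of the back face of the red case's black pull tab, at (30, 0, 68) mm from the case's middle. The tab stands 16 mm up from the top face, is 8 (x) x 20 (y) mm and flush with the case's back face; a finger can hook behind it. All five cases have such a tab; those of neighbours leave 15 mm between them.
- case_red_foot (a point): Middle of the red case's lower front edge, at (-30, 0, -60) mm from the case's middle: the edge about which it tips forward.
- tray: Fixed grey open tray, 200 (x) x 160 (y) x 30 mm high, walls 4 mm, floor 4 mm thick, standing on the bench. Origin under its middle at bench height, z up.
- case_left_center (a point): Centre of the blue case at the left (+y) end of the row, same shape and axes as the red one. Stays where it is.
- case_grey_center (a point): Centre of the grey case in one of the three middle places, same shape and axes as the red one. Stays where it is.
- case_blue_center (a point): Centre of the blue case in one of the three middle places, same shape and axes as the red one. Stays where it is.
- case_right_center (a point): Centre of the grey case at the right (-y) end of the row, same shape and axes as the red one. Stays where it is.
There are look-alikes about, which are no part of the job. What is shaped like the part that bears case_red_center but green is not meant.

How it is judged:
By the outcome, as a careful person would: the job done as asked, in the order asked, and still so for the second after the job is handed in, with the robot touching nothing.
It also fails if it takes over 48 s, if anything falls off the work surface, if the arm or the gripper's body presses on something with over 40 N, if the wrist force passes 120 N, or if a joint passes its speed limit or range.

## Robot

A 7-joint arm with a two-finger parallel gripper is mounted at the origin on a cart in front of the work surface, level with it; the furniture and walls round the work are solid. World frame = base frame: x ahead of the robot, y to its left, z up, the work surface at z = 0. Lengths are in m, angles in rad, forces in N, time in s.
With the tool pointing down it reaches from about 0.4 to 0.9 m from the base axis. Payload 5.5 kg.
Tool frame: the origin (TCP) lies midway between the tips of the shut fingers; the grasp point (between the pads) lies 19 mm behind it; x points along the fingers, z is the direction in which the jaws open and shut, and the axes are right-handed (so a half turn about x gives the same grasp; the last joint's range is limited). The gripper opens to 92 mm and grips with 3 to 60 N. Pads are 19 mm wide; open, the fingers measure 130 mm over their backs; the gripper's body (75 mm by 190 mm) begins 47 mm behind the grasp point.
Start: joints at [1.415, 0.501, -0.427, 1.55, 0.221, 1.138, -0.21], TCP at [0.264, -0.594, 0.227] pointing down, gripper open.
Joint ranges: [-2.88, 2.88], [-0.31, 2.03], [-1.54, 1.56], [0.2, 2.42], [-1.41, 4.55], [0.19, 2.02], [-2.57, 2.57]. Speed limits (rad/s): [2.57, 2.57, 3.14, 3.14, 3.14, 3.14, 3.14].

## Interface

Orientations are given as a unit quaternion [w, x, y, z].
In Python, from rig import bot gives the robot as it stands.
- The arm moves only by the tool servo_tool, never from a script. Its argument "series" is a list of rows, each a list of 7 numbers: the shift along the world's x, y, z in cm, then the turn, a rotation vector about the world's x, y, z in degrees, then the finger opening in cm, from 0 to 9.18. In form: [[tx, ty, tz, ax, ay, az, gripper], ...]. A call has 1 to 12 rows; each row is the pose to reach, as a shift and turn from the pose commanded when the call began; what a row does not reach only later rows make up. A row lasts 1/12 s, in which the tool goes at most 41.7 mm and 7.16 degrees, less where a joint would pass 70% of its speed; a pose out of reach is approached as far as the arm can. A call with a gripper value outside its range is refused whole. The fingers move at their own pace and stop on an object; the grip force is fixed at half the most. Time passes only in rows, so rows that repeat a pose let the fingers close. It gives the time, the measured TCP pose, the force and the opening at its end, in the units of the state.
- bot.sense(): the state, without advancing time (a new reading comes with each control period).
- bot.grab_frame(name): name is "scene" or "top" or "wrist"; returns a dict with "color" (384x512x3 uint8, red, green, blue), "fx", "fy", "cx", "cy" (pixels), "T" (4x4, takes a point from camera to world coordinates); the wrist camera has in their place "T_tool_cam" (4x4, takes a point from camera to tool coordinates, whose origin is the TCP and whose axes are the tool frame's). Camera axes: x right, y up, looking along -z (the intrinsics and any distortion apply to the point x, -y, -z); pixel columns grow to the right and rows downward; lengths in m; the calibration is good to about 2 mm. A picture is of the moment at which its call begins: read the wrist's pose just before it. There is no depth.
- bot.job_done(): hands the job in, once; it reports no verdict.
Trained networks look in the newest picture that a camera, given by its name, has taken for a name from the list of things; names that differ only in an ending like _2 or _b are one class to them, and where a whole thing is asked for, a point or a joint stands for the part that bears it (a point fixed in the world has none). Each returns a list of dicts, best first, with "p" (0 to 1); they miss things now and then, are a little off and sometimes report something else, mostly with a low value. They report only what shows in the picture. A call takes as long as a camera call. They do not tell look-alikes from the thing itself.
- bot.boxes_of(label, camera): "bbox" ([centre column, centre row, width, height] as shares, 0 to 1, of the picture: columns of its width, rows of its height, round what is visible of it).
- bot.masks_of(label, camera): "pixels" (384x512 bool, what is visible of it) and "bbox" ([centre column, centre row, width, height] as shares, 0 to 1, of the picture: columns of its width, rows of its height, round what is visible of it).
The state is a dict: "clock": time; "joint_pos": joint angles; "joint_vel": joint speeds; "joint_efforts": joint torques, N m; "eef_pos": TCP position; "tool_rot": TCP orientation; "wrist_force": force on the tool from outside, world axes, zero at the start; "wrist_torque": the same for the moment, N m; "finger_gap": finger opening in m.
Only numpy, scipy, OpenCV 4.12 (cv2) and the standard library are available. Lean on these libraries where they do the work, as an engineer would, in place of code of your own. Each camera call takes 0.05 s, during which the arm holds its last target. There are 200 camera calls.

## Working session

There is one attempt and no reset: what is moved stays moved. The work goes in short steps, Python scripts to look and compute and a tool call to move; the robot and the scene stay as the last step left them, time stands still between calls to the robot, and variables do not carry over. Pictures are saved under pics/ and viewed, about 8 in all and at most 12, crops included, and the job is handed in when it is done.

Besides the shell and the picture viewer there is one more tool, called after ">>>" by a JSON object that holds its "method" and its "body". servo_tool: Moves the arm, as the interface text tells. Its arguments: {"type":"object","properties":{"series":{"type":"array","items":{"type":"array","items":{"type":"number"}}}},"required":["series"]}

```bash
mkdir -p pics; ls; python3 - <<'E'
from rig import bot
import cv2,numpy as np
s=bot.sense()
for k,v in s.items(): print(k,np.round(v,3))
ims=[]
for c in ("scene","top"):
    f=bot.grab_frame(c); print(c,[round(f[k],1) for k in("fx","fy","cx","cy")],[k for k in f]); print(np.round(f["T"],4).tolist())
    cv2.imwrite(f"pics/{c}1.png",f["color"][:,:,::-1]); ims.append(f["color"][:,:,::-1])
    for l in ("case_red_center","case_red_tab","rack","tray","case_grey_center","rack_rail"):
        print(l,[(round(d["p"],2),np.round(np.array(d["bbox"])*[512,384,512,384]).tolist()) for d in bot.boxes_of(l,c)])
E
```

```text
pics
clock 0.0
joint_pos [ 1.415  0.502 -0.427  1.551  0.221  1.138 -0.21 ]
joint_vel [ 0.001 -0.001 -0.001 -0.    -0.001 -0.001 -0.001]
joint_efforts [ 1.0000e-03 -5.6658e+01 -5.8160e+00 -2.7911e+01 -6.9000e-02  3.1000e-02
  0.0000e+00]
eef_pos [ 0.264 -0.593  0.226]
tool_rot [ 0.592  0.386  0.594 -0.385]
wrist_force [1.072 0.304 1.017]
wrist_torque [ 0.022  0.01  -0.028]
finger_gap 0.092
scene [392.7, 392.7, 255.8, 190.2] ['color', 'fx', 'fy', 'cx', 'cy', 'T']
[[-0.9047, 0.29, -0.3121, 0.28], [-0.4261, -0.6214, 0.6576, 0.6381], [-0.0032, 0.7279, 0.6857, 0.7489], [0.0, 0.0, 0.0, 1.0]]
case_red_center [(0.71, [263.0, 134.0, 23.0, 46.0]), (0.66, [305.0, 140.0, 22.0, 48.0])]
case_red_tab [(0.56, [306.0, 140.0, 28.0, 43.0])]
rack [(0.79, [301.0, 165.0, 63.0, 61.0])]
tray [(0.92, [259.0, 304.0, 102.0, 82.0])]
case_grey_center [(0.86, [300.0, 149.0, 20.0, 48.0]), (0.46, [305.0, 142.0, 27.0, 45.0])]
rack_rail [(0.96, [301.0, 163.0, 59.0, 63.0])]
top [496.7, 496.7, 259.2, 183.7] ['color', 'fx', 'fy', 'cx', 'cy', 'T']
[[0.0234, 0.9856, -0.1675, 0.3506], [-0.9996, 0.0253, 0.0094, 0.0069], [0.0135, 0.1672, 0.9858, 1.4239], [0.0, 0.0, 0.0, 1.0]]
case_red_center [(0.83, [350.0, 195.0, 21.0, 27.0]), (0.79, [350.0, 151.0, 26.0, 28.0])]
case_red_tab [(0.85, [349.0, 197.0, 17.0, 29.0]), (0.85, [350.0, 151.0, 30.0, 31.0]), (0.66, [310.0, 194.0, 14.0, 31.0])]
rack [(0.92, [337.0, 203.0, 76.0, 48.0]), (0.66, [351.0, 196.0, 23.0, 27.0])]
tray [(0.87, [175.0, 230.0, 73.0, 83.0])]
case_grey_center []
rack_rail [(0.55, [335.0, 202.0, 72.0, 51.0])]
```

```bash
python3 - <<'E'
import cv2,numpy as np
s=cv2.imread("pics/scene1.png");t=cv2.imread("pics/top1.png")
a=cv2.resize(s[90:350,190:360],None,fx=2.3,fy=2.3,interpolation=3)
b=cv2.resize(t[120:290,120:420],(390*1,221),interpolation=3)
b=cv2.resize(t[130:250,280:400],(400,400),interpolation=3)
c=cv2.resize(t,(400,300))[:198]
W=np.zeros((598,791,3),np.uint8);W[:598,:391]=a[:598];W[:400,391:]=b;W[400:,391:]=c
cv2.imwrite("pics/v1.png",W)
E
```

```text
(no output)
```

View pics/v1.png

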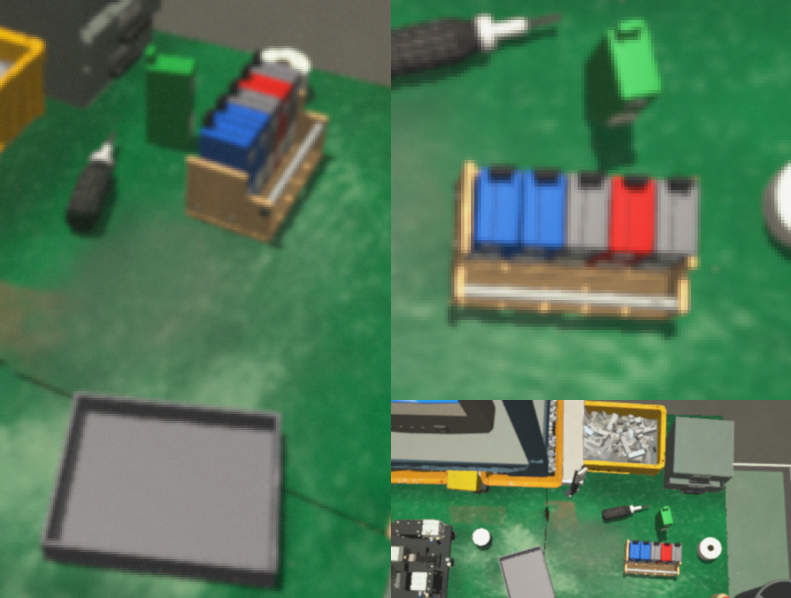

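View pics/scene1.png

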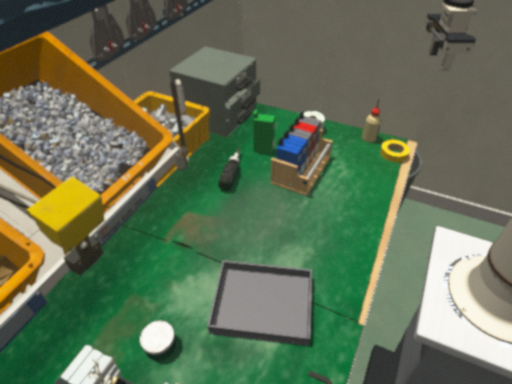

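The row from left to right is blue (top px 306,192), blue, grey, red (350,195), grey. The green case at (349,151) stands alone behind the row and is the look-alike. The red case, 4th in the row and 2nd from the right, is the one meant. The crop confirms it.

```bash
cat > h.py <<'E'
import numpy as np,cv2
from rig import bot
from scipy.spatial.transform import Rotation as R
def toolT(s):
    T=np.eye(4);q=s["tool_rot"];T[:3,:3]=R.from_quat([q[1],q[2],q[3],q[0]]).as_matrix();T[:3,3]=s["eef_pos"];return T
def frame(c):
    s=bot.sense();f=bot.grab_frame(c)
    if c=="wrist": f["T"]=toolT(s)@f["T_tool_cam"]
    return f
def ray(f,u,v,z):
    d=f["T"][:3,:3]@np.array([(u-f["cx"])/f["fx"],-(v-f["cy"])/f["fy"],-1]);o=f["T"][:3,3]
    return o+d*(z-o[2])/d[2]
def proj(f,P):
    p=(np.atleast_2d(P)-f["T"][:3,3])@f["T"][:3,:3]
    return np.c_[f["cx"]-f["fx"]*p[:,0]/p[:,2],f["cy"]+f["fy"]*p[:,1]/p[:,2]]
E
python3 - <<'E'
from h import *
f=frame("top")
k=120/400
for n,u,v,z in [("red tl",610,178,.128),("red tr",654,178,.128),("L tl",476,168,.128),("R tr",698,180,.128),("tabL",498,172,.144),("tabR",680,183,.144),("tabred",633,183,.144),("railL",462,289,.049),("railR",680,300,.049)]:
    print(n,np.round(ray(f,280+(u-391)*k,130+v*k,z),4))
m=bot.masks_of("tray","top")[0]["pixels"].astype(np.uint8)
c=max(cv2.findContours(m,0,1)[0],key=cv2.contourArea)
r=cv2.minAreaRect(c);print(r)
B=np.array([ray(f,u,v,.03) for u,v in cv2.boxPoints(r)]);print(np.round(B,3),B.mean(0))
# refine: red mask in scene
for c_ in ("top",):
    h=cv2.cvtColor(f["color"],cv2.COLOR_RGB2HSV);m=((h[...,0]<6)|(h[...,0]>174))&(h[...,1]>150)
    ys,xs=np.nonzero(m[170:230,320:380]);print(xs.min()+320,xs.max()+320,ys.min()+170,ys.max()+170)
# wrist camera
w=bot.grab_frame("wrist");print(np.round(w["T_tool_cam"],3).tolist(),w["fx"],w["cx"],w["cy"])
print(toolT(bot.sense())[:3,:3].round(3))
E
```

```text
red tl [ 0.5774 -0.2348  0.128 ]
red tr [ 0.5783 -0.2699  0.128 ]
L tl [ 0.5827 -0.1279  0.128 ]
R tr [ 0.5776 -0.305   0.128 ]
tabL [ 0.5771 -0.1436  0.144 ]
tabR [ 0.572  -0.2869  0.144 ]
tabred [ 0.5711 -0.2499  0.144 ]
railL [ 0.4941 -0.1253  0.049 ]
railR [ 0.4894 -0.3074  0.049 ]
((173.35386657714844, 227.62091064453125), (72.49192810058594, 59.0489501953125), 74.35774993896484)
[[0.53  0.342 0.03 ]
 [0.579 0.184 0.03 ]
 [0.385 0.121 0.03 ]
 [0.337 0.276 0.03 ]] [0.45776451 0.23104135 0.03      ]
344 358 184 207
[[0.001, 0.28, -0.96, -0.16], [0.0, 0.96, 0.28, 0.075], [1.0, -0.001, 0.001, 0.001], [0.0, 0.0, 0.0, 1.0]] 330.1162284598806 251.8133121867726 189.63447447891994
[[ 0.     0.914  0.407]
 [-0.     0.407 -0.914]
 [-1.     0.     0.   ]]
```

>>> {"method": "servo_tool", "body": {"series": [[2,2,4,0,0,-6,9],[4,4,8,0,0,-12,9],[7,7,10,0,0,-18,9],[10,10,10,0,0,-25.6,6],[13,13,10,0,0,-25.6,6],[16,16,10,0,0,-25.6,3],[19,19,10,0,0,-25.6,0],[22,22,10,0,0,-25.6,0],[25,25,10,0,0,-25.6,0],[28,28,10,0,0,-25.6,0],[31,31,10,0,0,-25.6,0],[34,34,10,0,0,-25.6,0]]}}

```text
clock: 1.85
eef_pos: [0.5891, -0.2687, 0.327]
tool_rot: [-0.493, -0.507, -0.493, 0.507]
wrist_force: [-0.5, -0.8, -0.0]
finger_gap: 0.0346
```

```bash
python3 - <<'E'
from h import *
f=frame("wrist");s=bot.sense();print(s["clock"],s["eef_pos"],s["finger_gap"]);print(toolT(s)[:3,:3].round(3),s["joint_pos"])
np.save("w1T.npy",f["T"]);cv2.imwrite("pics/w1.png",cv2.resize(f["color"][:,:,::-1],(768,576),interpolation=cv2.INTER_CUBIC))
E
```

```text
1.9 [ 0.59552395 -0.25782259  0.32697696] 0.030437869150389627
[[ 0.005  1.    -0.016]
 [ 0.006 -0.016 -1.   ]
 [-1.     0.005 -0.007]] [ 0.74032483  0.43895543 -0.52499848  1.42878776  0.21335781  1.32871956
 -1.38065911]
```

View pics/w1.png

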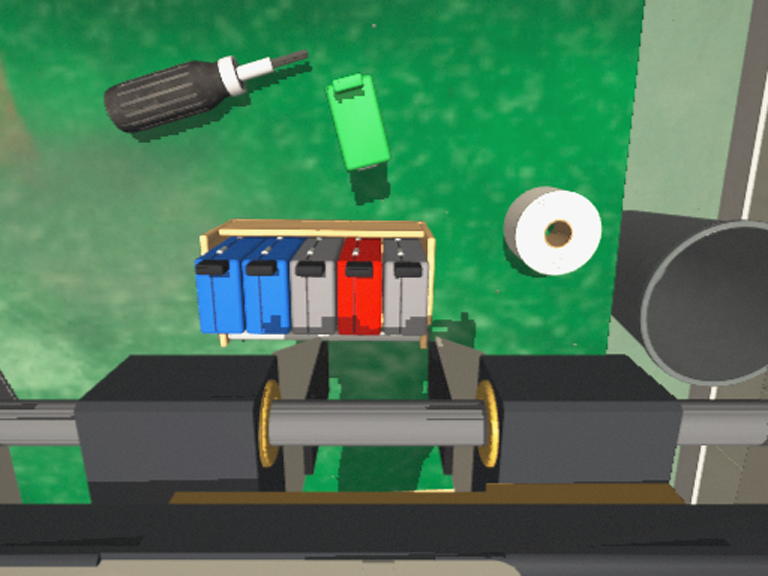

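```bash
python3 - <<'E'
from h import *
bot.grab_frame("wrist");bot.grab_frame("wrist")
f=frame("wrist");s=bot.sense();print(s["clock"],s["eef_pos"],s["finger_gap"],abs(s["joint_vel"]).max())
np.savez("w2.npz",T=f["T"],k=[f["fx"],f["fy"],f["cx"],f["cy"]])
cv2.imwrite("pics/w2.png",f["color"][:,:,::-1])
cv2.imwrite("pics/w2c.png",cv2.resize(f["color"][130:240,120:310,::-1],None,fx=4.2,fy=4.2,interpolation=cv2.INTER_CUBIC))
E
```

```text
2.05 [ 0.58902397 -0.26802118  0.32654518] 0.018465698265862203 0.04927662005967467
```

View pics/w2c.png

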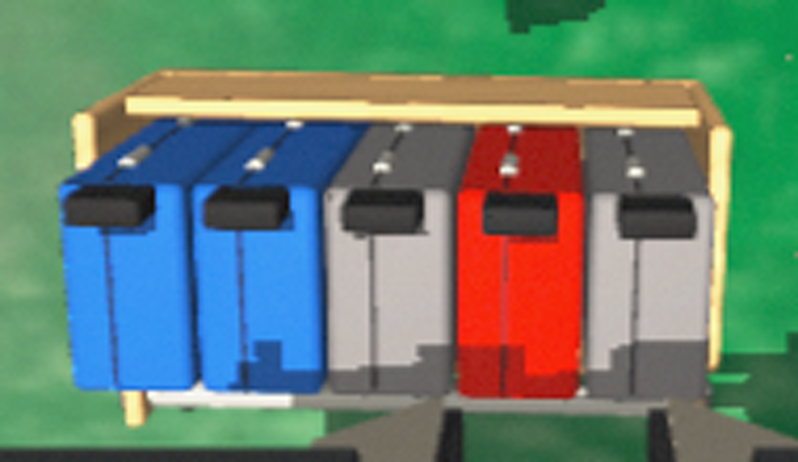

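```bash
python3 - <<'E'
from h import *
d=np.load("w2.npz");f=dict(T=d["T"],fx=d["k"][0],fy=d["k"][1],cx=d["k"][2],cy=d["k"][3])
for n,u,v,z in [("row BL",62,188,.128),("row BR",712,195,.128),("row FL",75,390,.128),("row FR",708,398,.128),("red BL",460,190,.128),("red BR",583,192,.128),("red FL",460,396,.128),("red FR",580,397,.128),
 ("redtab baseL",484,195,.128),("redtab baseR",557,197,.128),("redtab topFL",486,230,.144),("redtab topFR",556,233,.144),("board L",126,98,.06),("board R",698,110,.06)]:
    print(n,np.round(ray(f,120+u/4.2,130+v/4.2,z),4))
E
```

```text
row BL [ 0.582  -0.1334  0.128 ]
row BR [ 0.577  -0.3062  0.128 ]
row FL [ 0.5244 -0.1302  0.128 ]
row FR [ 0.519  -0.3059  0.128 ]
red BL [ 0.5795 -0.2393  0.128 ]
red BR [ 0.5784 -0.2719  0.128 ]
red FL [ 0.5208 -0.2371  0.128 ]
red FR [ 0.5199 -0.2704  0.128 ]
redtab baseL [ 0.5781 -0.2456  0.128 ]
redtab baseR [ 0.5772 -0.265   0.128 ]
redtab topFL [ 0.5728 -0.2468  0.144 ]
redtab topFR [ 0.5716 -0.2647  0.144 ]
board L [ 0.5943 -0.1313  0.06  ]
board R [ 0.5873 -0.3089  0.06  ]
```

The crop shows the row seen from above and behind. Red is 4th with its tab at crop px (520,212), and its top-face back edge is at row 191. Its tab's back face is at about (0.578, -0.254), and the rack's yaw is about -1.7°.

>>> {"method": "servo_tool", "body": {"series": [[0.7,1.4,0,0,0,-0.8,0],[0.7,1.4,-4,0,0,-0.8,0],[0.7,1.4,-8,0,0,-0.8,0],[0.7,1.4,-12,0,0,-0.8,0],[0.7,1.4,-16,0,0,-0.8,0],[0.7,1.4,-16.8,0,0,-0.8,0],[0.7,1.4,-16.8,0,0,-0.8,0]]}}

```text
clock: 2.63
eef_pos: [0.5914, -0.2575, 0.1554]
tool_rot: [-0.487, -0.51, -0.491, 0.512]
wrist_force: [-0.3, 0.1, 0.7]
finger_gap: 0.0007
```

```bash
python3 - <<'E'
from h import *
bot.grab_frame("wrist")
f=frame("wrist");s=bot.sense();print(s["clock"],s["eef_pos"],s["finger_gap"],abs(s["joint_vel"]).max())
print(toolT(s)[:3,:3].round(3))
np.savez("w3.npz",T=f["T"],k=[f["fx"],f["fy"],f["cx"],f["cy"]])
cv2.imwrite("pics/w3.png",cv2.resize(f["color"][:,:,::-1],(768,576),interpolation=cv2.INTER_CUBIC))
E
```

```text
2.7333 [ 0.59569508 -0.25767243  0.1606384 ] 0.0001390543876445438 0.030265144591253904
[[ 0.002  0.999 -0.044]
 [-0.001 -0.044 -0.999]
 [-1.     0.002  0.001]]
```

View pics/w3.png

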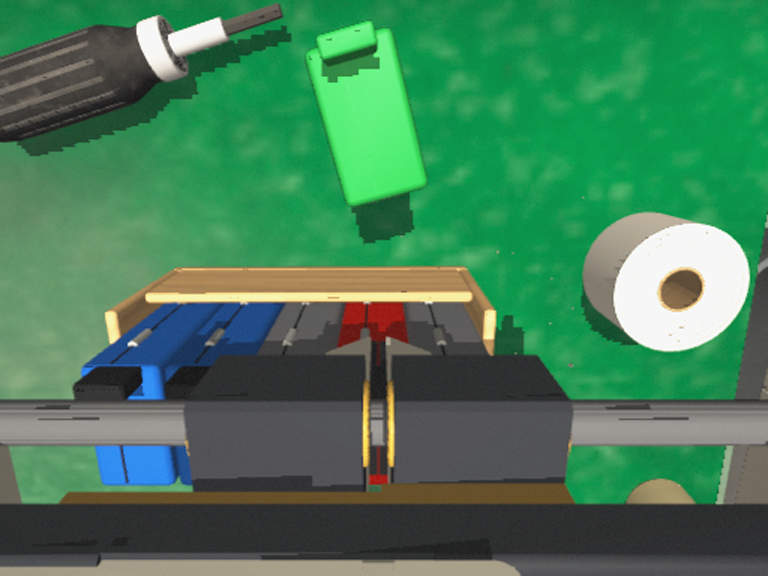

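>>> {"method": "servo_tool", "body": {"series": [[0,0.35,-1.4,0,0,0.8,0],[0,0.35,-2.75,0,0,0.8,0],[0,0.35,-2.75,0,0,0.8,0],[0,0.35,-2.75,0,0,0.8,0],[-0.5,0.35,-2.75,0,0,0.8,0],[-0.8,0.36,-2.75,0,0,0.8,0],[-1.0,0.37,-2.75,0,0,0.8,0],[-1.2,0.37,-2.75,0,0,0.8,0],[-1.2,0.37,-2.75,0,0,0.8,0]]}}

```text
clock: 3.48
eef_pos: [0.5828, -0.2528, 0.1318]
tool_rot: [0.493, 0.507, 0.493, -0.507]
wrist_force: [0.9, -0.7, 0.3]
finger_gap: 0.0005
```

```bash
python3 - <<'E'
from h import *
f=frame("wrist");s=bot.sense();print(s["clock"],s["eef_pos"],s["wrist_force"]);print(toolT(s)[:3,:3].round(3))
f2=frame("scene")
for l in ("case_red_tab",): print([(round(d["p"],2),np.round(np.array(d["bbox"])*[512,384,512,384]).tolist()) for d in bot.boxes_of(l,"scene")])
A=cv2.resize(f["color"][180:330,150:350,::-1],None,fx=2,fy=2,interpolation=3);B=cv2.resize(f2["color"][80:230,240:390,::-1],(300,300),interpolation=3)
cv2.imwrite("pics/w4.png",cv2.resize(np.hstack([A,B]),(784,336)))
E
```

```text
3.5333 [ 0.5829892  -0.25274053  0.13166032] [0.78092727 0.25061096 1.14494993]
[[ 0.001  1.    -0.028]
 [-0.    -0.028 -1.   ]
 [-1.     0.001  0.   ]]
[(0.74, [265.0, 135.0, 19.0, 42.0]), (0.68, [308.0, 142.0, 26.0, 42.0])]
```

View pics/w4.png

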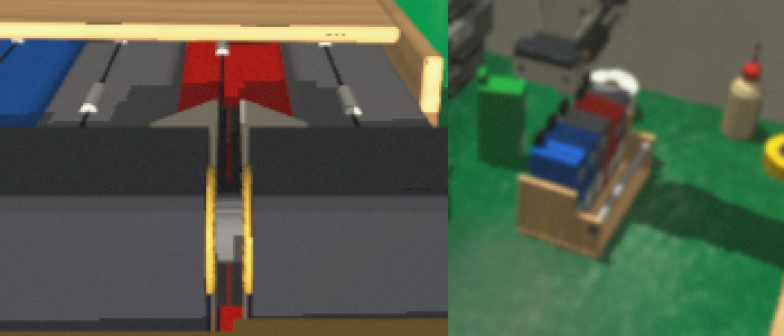

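>>> {"method": "servo_tool", "body": {"series": [[-0.2,-0.15,0,0,0,0,0],[-0.4,-0.15,0,0,0,0,0],[-0.6,-0.15,0,0,0,0,0],[-0.8,-0.14,0,0,0,0,0],[-0.8,-0.14,0,0,0,0,0]]}}

```text
clock: 4.05
eef_pos: [0.5743, -0.254, 0.1311]
tool_rot: [-0.493, -0.507, -0.493, 0.507]
wrist_force: [0.4, -0.1, -0.1]
finger_gap: 0.0002
```

```bash
python3 - <<'E'
from h import *
f=frame("wrist");f2=frame("scene");f3=frame("top")
A=cv2.resize(f["color"][180:330,150:350,::-1],None,fx=2,fy=2,interpolation=3);B=cv2.resize(f2["color"][100:200,260:360,::-1],(300,300),interpolation=3)
C=cv2.resize(f3["color"][140:240,280:400,::-1],(360,300),interpolation=3)
cv2.imwrite("pics/w5.png",cv2.resize(np.hstack([A[:,100:360],B,C[:,60:300]]),(800,300)))
E
```

```text
(no output)
```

View pics/w5.png

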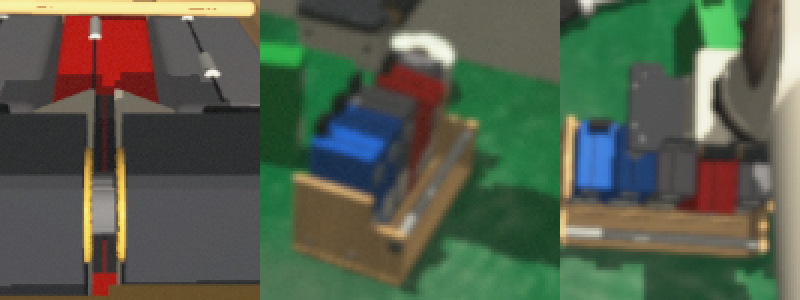

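>>> {"method": "servo_tool", "body": {"series": [[-0.43,0.01,0.18,0,-2,0,0],[-0.87,0.03,0.36,-0.1,-4,0,0],[-1.32,0.04,0.51,-0.2,-6,0,0],[-1.77,0.05,0.66,-0.2,-8,0,0],[-2.23,0.07,0.78,-0.3,-10,0,0],[-2.68,0.08,0.89,-0.4,-12,0,0],[-3.15,0.1,0.98,-0.4,-14,0,0],[-3.61,0.11,1.06,-0.5,-16,0,0],[-4.08,0.12,1.12,-0.5,-18,0,0],[-4.54,0.14,1.17,-0.6,-20,0,0],[-5.01,0.15,1.19,-0.6,-22,0,0],[-5.01,0.15,1.19,-0.6,-22,0,0]]}}

```text
clock: 5.2
eef_pos: [0.5218, -0.2525, 0.1418]
tool_rot: [0.579, 0.592, 0.388, -0.405]
wrist_force: [-1.3, 0.2, 0.5]
finger_gap: 0.0004
```

```bash
cat > look.py <<'E'
from h import *
import sys
s=bot.sense();print(s["clock"],s["eef_pos"],s["wrist_force"]);print(toolT(s)[:3,:3].round(3))
f=frame("wrist");f2=frame("scene");f3=frame("top")
A=cv2.resize(f["color"][:,:,::-1],(512,384));B=cv2.resize(f2["color"][100:200,260:360,::-1],(288,288),interpolation=3)
C=cv2.resize(f3["color"][140:240,280:400,::-1],(288,240),interpolation=3)
W=np.zeros((528,800,3),np.uint8);W[:384,:512]=A;W[:288,512:]=B;W[288:,512:]=C
cv2.imwrite(f"pics/{sys.argv[1]}.png",W)
cv2.imwrite(f"pics/{sys.argv[1]}_raw.png",f["color"][:,:,::-1]);np.save(f"{sys.argv[1]}T.npy",f["T"])
E
python3 look.py l1
```

```text
5.2 [ 0.52178588 -0.2524991   0.14182252] [-1.34677623  0.24263592  0.47415135]
[[ 0.372  0.928 -0.03 ]
 [-0.01  -0.028 -1.   ]
 [-0.928  0.372 -0.001]]
```

View pics/l1.png

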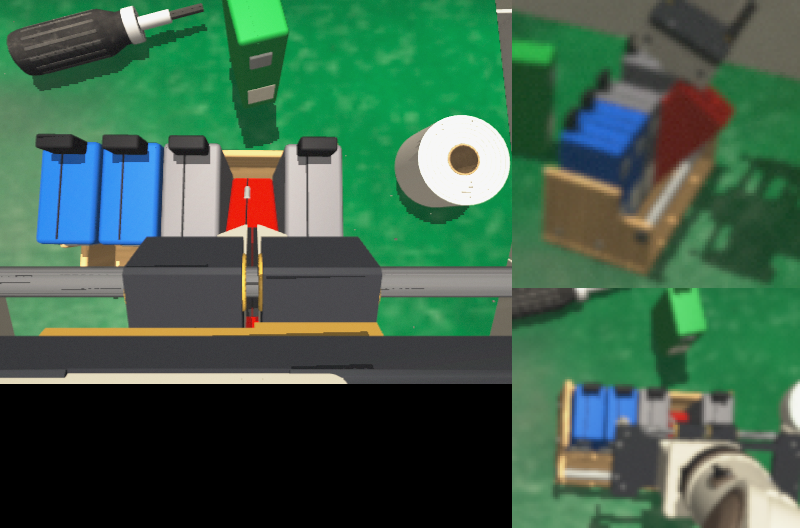

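>>> {"method": "servo_tool", "body": {"series": [[-0.2,0,0,0,-1,0,0],[-0.35,0.01,0,0,-1.5,0,0],[-0.35,0.01,0,0,-1.5,0,0]]}}

```text
clock: 5.6
eef_pos: [0.5213, -0.252, 0.1429]
tool_rot: [0.585, 0.597, 0.38, -0.396]
wrist_force: [-0.4, 0.1, -0.3]
finger_gap: 0.0006
```

>>> {"method": "servo_tool", "body": {"series": [[-0.3,0.01,0,0,-1,0,0],[-0.5,0.01,0,0,-1.5,0,0],[-0.5,0.01,0,0,-1.5,0,0]]}}

```text
clock: 5.85
eef_pos: [0.5162, -0.2521, 0.143]
tool_rot: [0.59, 0.602, 0.372, -0.388]
wrist_force: [0.4, -0.5, 0.4]
finger_gap: 0.0002
```

>>> {"method": "servo_tool", "body": {"series": [[0.5,0,0.5,0,0,0,0],[0.5,0,2.5,0,0,0,0],[0,0,5,0,0,0,0],[-1,0,8,0,0,0,0],[-2.5,0,9.5,0,0,0,2],[-4,0,10,0,0,0,5],[-6,0,10,0,0,0,6],[-6,0,10,0,0,0,6],[-6,0,10,0,0,0,6]]}}

```text
clock: 6.6
eef_pos: [0.4561, -0.2531, 0.2437]
tool_rot: [0.591, 0.602, 0.371, -0.389]
wrist_force: [0.2, 0.0, 0.2]
finger_gap: 0.0293
```

```bash
python3 look.py l2
```

```text
6.6 [ 0.45608631 -0.25305106  0.24374079] [0.18286416 0.01209917 0.22127782]
[[ 0.422  0.906 -0.03 ]
 [-0.013 -0.027 -1.   ]
 [-0.906  0.422 -0.   ]]
```

View pics/l2.png

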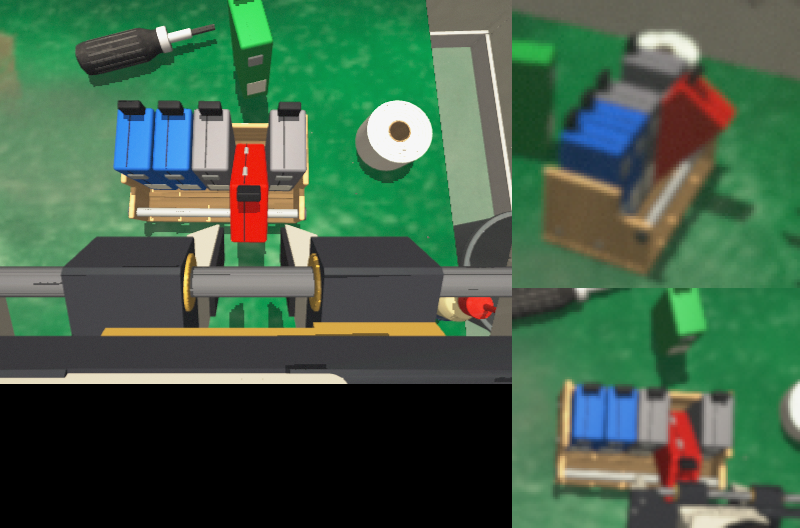

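```bash
cat > fit.py <<'E'
from h import *
from scipy.optimize import minimize
bot.grab_frame("wrist")
f=frame("wrist");print(bot.sense()["eef_pos"])
F=[f,frame("top"),frame("scene")]
win=[(175,245,215,285),(160,220,335,385),(110,165,290,345)]
def red(im):
    h=cv2.cvtColor(im,cv2.COLOR_RGB2HSV);return (((h[...,0]<8)|(h[...,0]>172))&(h[...,1]>140)&(h[...,2]>40)).astype(np.uint8)
M=[]
for g,w in zip(F,win):
    m=red(g["color"]);z=np.zeros_like(m);z[w[0]:w[1],w[2]:w[3]]=m[w[0]:w[1],w[2]:w[3]]
    M.append(cv2.morphologyEx(z,cv2.MORPH_CLOSE,np.ones((13,13)))); print(z.sum())
C=np.array([[x,y,z] for x in(0,60) for y in(-17,17) for z in(0,120)])/1e3
def pose(p):
    r=R.from_euler("ZYX",[p[3],-p[2],p[4]]);return r.as_matrix(),np.array([p[0],p[1],.008])
def hull(p,g):
    Rm,t=pose(p);return cv2.convexHull(np.float32(proj(g,C@Rm.T+t)))
def cost(p,ret=0):
    e=[]
    for i in (0,1):
        h=np.zeros((384*1,512),np.uint8);cv2.fillConvexPoly(h,np.round(hull(p,F[i])*16).astype(int),1,cv2.LINE_8,4)
        w=win[i];a=h[w[0]:w[1],w[2]:w[3]];b=M[i][w[0]:w[1],w[2]:w[3]];e.append((a!=b).sum()/max(1,b.sum()))
    return e if ret else e[0]*2+e[1]+.05*((p[3]+.03)/.03)**2*.2+.05*(p[4]/.03)**2*.2
best=min((minimize(cost,[x,-.254,th,-.03,0],method="Nelder-Mead",options=dict(initial_simplex=np.array([x,-.254,th,-.03,0])+np.vstack([np.zeros(5),np.diag([.006,.004,.06,.03,.03])]),maxiter=600,xatol=1e-4)) for x in(.518,.512) for th in(.52,.6)),key=lambda r:r.fun)
p=best.x;print(p.round(4),best.fun,cost(p,1))
Rm,t=pose(p);print("topmid",t+Rm@[.03,0,.12],"u",Rm[:,2],"y",Rm[:,1])
o=[]
for g,w in zip(F,win):
    im=g["color"][:,:,::-1].copy();im=cv2.resize(im,None,fx=4,fy=4,interpolation=3);cv2.polylines(im,[np.int32(hull(p,g)*4+1.5)],True,(255,255,0),1)
    cy,cx=(w[0]+w[1])*2,(w[2]+w[3])*2;o.append(im[cy-180:cy+180,cx-130:cx+130])
cv2.imwrite("pics/fit.png",np.hstack(o))
E
python3 fit.py
```

```text
[ 0.45738116 -0.25164598  0.24330768]
2206
350
521
[ 0.5194 -0.2537  0.6529 -0.0268 -0.0153] 0.760756420226777 [np.float64(0.22723214285714285), np.float64(0.30357142857142855)]
topmid [ 0.47042814 -0.25051152  0.12153172] u [-0.60680664  0.03160705  0.79422081] y [ 0.03612079  0.99927332 -0.0121701 ]
```

View pics/fit.png

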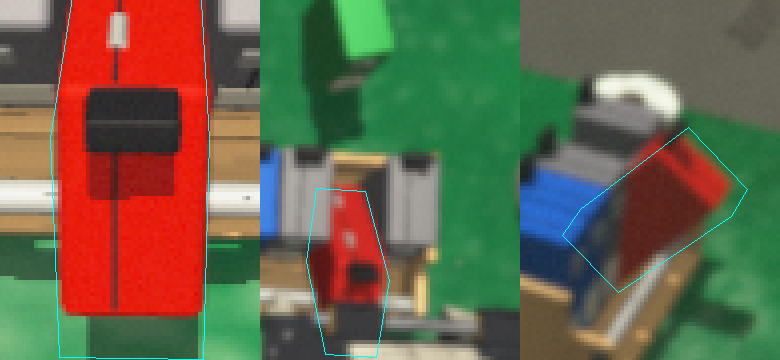

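```bash
cat > fit2.py <<'E'
from h import *
from scipy.optimize import least_squares
bot.grab_frame("wrist");f=frame("wrist")
P=np.array([[0,17,120],[0,-17,120],[60,10,120],[60,-10,120],[52,10,136],[52,-10,136]])/1e3
U=np.array([[233.2,243.5],[268.2,243.5],[238.9,187],[263,187],[239,203.2],[262.8,203.2]])
def pose(p): return R.from_euler("ZYX",[p[3],-p[2],p[4]]).as_matrix(),np.array([p[0],p[1],.008])
def res(p):
    Rm,t=pose(p)
    return np.r_[(proj(f,P@Rm.T+t)-U).ravel(),((p[0]-.487)*np.cos(p[2])-.041*np.sin(p[2])-.005)/.002,(p[3]+.028)/.02,p[4]/.01]
r=least_squares(res,[.518,-.254,.55,-.03,0]);p=r.x
print(p.round(4),r.fun.round(1));Rm,t=pose(p)
print("topmid",t+Rm@[.03,0,.12],"u",Rm[:,2],"y",Rm[:,1]);s=bot.sense();print(s["eef_pos"],s["clock"],toolT(s)[:3,:3].round(3))
E
python3 fit2.py
```

```text
[ 5.249e-01 -2.529e-01  6.154e-01 -3.140e-02  6.000e-04] [-0.4  0.3  0.8  0.5  0.4 -0.7 -0.4 -0.6 -0.4  0.3  0.1  0.5  1.1 -0.2
  0.1]
topmid [ 0.48009223 -0.25155912  0.12330169] u [-0.5770559   0.01749841  0.81651717] y [3.10375529e-02 9.99518086e-01 5.14895256e-04]
[ 0.4568038  -0.25173174  0.24303398] 7.05 [[ 0.423  0.906 -0.027]
 [-0.009 -0.025 -1.   ]
 [-0.906  0.423 -0.002]]
```

>>> {"method": "servo_tool", "body": {"series": [[-0.6,0.05,-2.5,-0.1,-4.5,0,6],[-1.3,0.1,-5,-0.3,-9,0,6],[-1.3,0.1,-7.3,-0.3,-9,0,6],[0.1,0.05,-9.4,-0.3,-9,0,6],[1.5,0,-11.4,-0.3,-9,0,6],[2.9,-0.03,-13.5,-0.3,-9,0,6],[2.9,-0.03,-13.5,-0.3,-9,0,6],[2.9,-0.03,-13.5,-0.3,-9,0,6]]}}

```text
clock: 7.72
eef_pos: [0.486, -0.254, 0.1102]
tool_rot: [0.62, 0.626, 0.33, -0.34]
wrist_force: [0.7, -0.4, 0.4]
finger_gap: 0.0605
```

```bash
python3 look.py l3
```

```text
7.7167 [ 0.48595782 -0.25396531  0.11017599] [ 0.65224848 -0.38571606  0.44355947]
[[ 0.552  0.834 -0.017]
 [-0.008 -0.015 -1.   ]
 [-0.834  0.552 -0.002]]
```

View pics/l3.png

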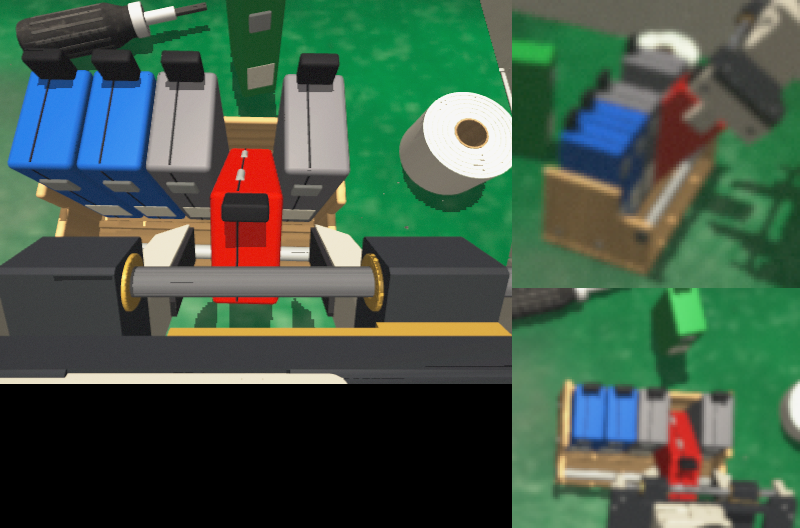

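>>> {"method": "servo_tool", "body": {"series": [[0,0.35,0,0,0,-0.8,6],[0.7,0.34,-1,0,0,-0.8,6],[1.4,0.33,-2.1,0,0,-0.8,6],[1.4,0.33,-2.1,0,0,-0.8,6],[1.4,0.33,-2.1,0,0,-0.8,4.5],[1.4,0.33,-2.1,0,0,-0.8,3],[1.4,0.33,-2.1,0,0,-0.8,2.5],[1.4,0.33,-2.1,0,0,-0.8,2.5],[1.4,0.33,-2.1,0,0,-0.8,2.5],[1.4,0.33,-2.1,0,0,-0.8,2.5]]}}

```text
clock: 8.7
eef_pos: [0.4995, -0.2553, 0.1014]
tool_rot: [0.611, 0.631, 0.331, -0.345]
wrist_force: [-2.7, 4.0, 4.4]
finger_gap: 0.0344
```

>>> {"method": "servo_tool", "body": {"series": [[0,0,0,0,0,0,2.5],[0,0,0,0,0,0,2.5],[0,0,0,0,0,0,2.5]]}}

```text
clock: 8.95
eef_pos: [0.4996, -0.2554, 0.1013]
tool_rot: [0.611, 0.631, 0.331, -0.345]
wrist_force: [-4.1, 4.3, 5.5]
finger_gap: 0.0339
```

>>> {"method": "servo_tool", "body": {"series": [[0,-0.45,0,0,0,0,2.5],[0,-0.45,0.5,0,0,0,2.5],[-0.5,-0.44,1.6,0,0,0,2.5],[-1,-0.42,2.7,0,0,0,2.5],[-1.5,-0.4,3.8,0,0,0,2.5],[-2,-0.39,4.9,0,0,0,2.5]]}}

```text
clock: 9.45
eef_pos: [0.4788, -0.2563, 0.1491]
tool_rot: [0.609, 0.631, 0.334, -0.344]
wrist_force: [1.9, 4.4, -4.6]
finger_gap: 0.0339
```

```bash
python3 look.py l4; python3 -c "
from h import *
s=bot.sense();print(s['finger_gap'],s['clock'])
for l in ('case_red_center','case_grey_center','case_right_center'): print(l,[(round(d['p'],2),np.round(np.array(d['bbox'])*[512,384,512,384]).tolist()) for d in bot.boxes_of(l,'wrist')])
f=frame('wrist');h=cv2.cvtColor(f['color'],cv2.COLOR_RGB2HSV);m=((h[...,0]<8)|(h[...,0]>172))&(h[...,1]>140)&(h[...,2]>40)
ys,xs=np.nonzero(m[:,150:350]);print(xs.min()+150,xs.max()+150,ys.min(),ys.max())"
```

```text
9.45 [ 0.47884204 -0.25633203  0.14905526] [ 1.92871469  4.40081396 -4.55804798]
[[ 0.54   0.841 -0.027]
 [ 0.003 -0.034 -0.999]
 [-0.842  0.54  -0.021]]
0.03358331266759403 9.6
case_red_center [(0.8, [252.0, 244.0, 80.0, 168.0]), (0.71, [252.0, 54.0, 55.0, 107.0])]
case_grey_center [(0.86, [198.0, 155.0, 68.0, 133.0])]
case_right_center [(0.68, [300.0, 150.0, 70.0, 134.0])]
212 291 159 327
```

>>> {"method": "servo_tool", "body": {"series": [[-0.4,0.15,0.8,0,0,0,2.5],[-0.8,0.2,1.6,0,0,0,2.5],[-1.2,0.2,2.4,0,0,0,2.5]]}}

```text
clock: 10.05
eef_pos: [0.467, -0.2563, 0.1734]
tool_rot: [0.61, 0.631, 0.333, -0.345]
wrist_force: [1.4, 2.3, -3.9]
finger_gap: 0.0338
```

>>> {"method": "servo_tool", "body": {"series": [[-0.3,0.2,0.6,0,0,0,2.5],[-0.7,0.22,1.6,0,0,0,2.5],[-1.1,0.24,2.8,0,0,0,2.5],[-1.6,0.25,4.0,0,0,0,2.5],[-2.2,0.27,5.5,0,0,0,2.5],[-2.8,0.27,7.0,0,0,0,2.5],[-2.8,0.27,7.0,0,0,0,2.5]]}}

```text
clock: 10.63
eef_pos: [0.4399, -0.2573, 0.2469]
tool_rot: [0.612, 0.631, 0.329, -0.346]
wrist_force: [0.4, -0.1, -2.2]
finger_gap: 0.0337
```

```bash
python3 look.py l5; python3 -c "
from h import *
s=bot.sense();print(s['finger_gap'],s['clock'],s['joint_pos'].round(2))
for l in ('case_red_center','case_grey_center','case_right_center'):
  for c in ('wrist','top'): print(l,c,[(round(d['p'],2),np.round(np.array(d['bbox'])*[512,384,512,384]).tolist()) for d in bot.boxes_of(l,c)])
"
```

```text
10.6333 [ 0.43994726 -0.25734436  0.24687241] [ 0.44842709 -0.14074333 -2.22070982]
[[ 0.545  0.838 -0.034]
 [-0.009 -0.035 -0.999]
 [-0.838  0.545 -0.012]]
0.033883939133670764 10.7833 [ 0.85 -0.02 -0.12  2.29 -0.76  0.55 -0.28]
case_red_center wrist [(0.64, [248.0, 64.0, 41.0, 110.0]), (0.58, [252.0, 244.0, 77.0, 173.0])]
case_red_center top [(0.79, [348.0, 152.0, 24.0, 32.0]), (0.76, [363.0, 222.0, 29.0, 36.0])]
case_grey_center wrist [(0.89, [211.0, 159.0, 41.0, 94.0])]
case_grey_center top [(0.64, [333.0, 196.0, 16.0, 31.0])]
case_right_center wrist [(0.83, [278.0, 157.0, 38.0, 94.0])]
case_right_center top [(0.74, [360.0, 197.0, 20.0, 24.0])]
```

>>> {"method": "servo_tool", "body": {"series": [[0,0,0.5,0.2,6,0,2.5],[0,0.5,1,0.4,12,0,2.5],[0,1.5,1,0.6,18,0,2.5],[0,3,1,0.8,24,0,2.5],[0,5,1,1,30,0,2.5],[0,7.5,1,1.1,33,0,2.5],[0,10,1,1.1,33,0,2.5],[0,12.5,1,1.1,33,0,2.5],[0,15,1,1.1,33,0,2.5],[0,17.5,1,1.1,33,0,2.5],[0,20,1,1.1,33,0,2.5],[0,22,1,1.1,33,0,2.5]]}}

```text
clock: 12.08
eef_pos: [0.4398, -0.0332, 0.2541]
tool_rot: [0.486, 0.513, 0.495, -0.507]
wrist_force: [0.3, 0.4, -1.9]
finger_gap: 0.0337
```

```bash
python3 - <<'E'
from h import *
bot.grab_frame("scene")
s=bot.sense();T=toolT(s);print(s["clock"],s["eef_pos"],s["finger_gap"],s["wrist_force"],s["wrist_torque"],s["joint_pos"].round(2));print(T[:3,:3].round(3))
a=np.deg2rad(18);z=np.array([np.sin(a),-np.cos(a),0]);x=np.array([0,0,-1.]);G=np.c_[x,np.cross(z,x),z]
print("rotvec",R.from_matrix(G@T[:3,:3].T).as_rotvec(degrees=True).round(1))
E
```

```text
12.1333 [ 0.43989944 -0.02907645  0.25427387] 0.0338233414157365 [-0.58605402  4.80235682 -2.29689733] [0.38600493 0.08639657 0.01926478] [ 0.43  0.08 -0.43  2.01  0.02  1.06 -1.61]
[[-0.002  0.999 -0.035]
 [ 0.017 -0.035 -0.999]
 [-1.    -0.003 -0.017]]
rotvec [-0.9 -0.3 20. ]
```

>>> {"method": "servo_tool", "body": {"series": [[0.2,2,0,0,0,2,2.5],[0.4,5,0,0,0,4,2.5],[0.6,8,0,-0.2,-0.1,6,2.5],[0.8,11,0,-0.4,-0.1,9,2.5],[1,14,0,-0.5,-0.2,12,2.5],[1.2,17,-1,-0.6,-0.2,14,2.5],[1.4,20,-2,-0.7,-0.3,16,2.5],[1.6,22.5,-3,-0.8,-0.3,18,2.5],[1.8,24.5,-4,-0.9,-0.3,20,2.5],[1.8,25.6,-4,-0.9,-0.3,20,2.5],[1.8,26,-4,-0.9,-0.3,20,2.5],[1.8,26,-4,-0.9,-0.3,20,2.5]]}}

```text
clock: 13.13
eef_pos: [0.4578, 0.225, 0.2145]
tool_rot: [0.571, 0.417, 0.57, -0.418]
wrist_force: [0.0, -0.1, -2.9]
finger_gap: 0.0338
```

```bash
python3 - <<'E'
from h import *
bot.grab_frame("scene");bot.grab_frame("scene");f=frame("scene");t=frame("top");w=frame("wrist")
s=bot.sense();T=toolT(s);print(s["clock"],s["eef_pos"],s["finger_gap"],s["wrist_force"],s["joint_pos"].round(2));print(T[:3,:3].round(3))
# predicted case hull in scene: tool-frame offsets
def hull(tilt,along=.091,d=.0325):
    C=np.array([[x-d,y,z-along] for x in(0,.06) for y in(-.017,.017) for z in(0,.12)])
    Y=np.c_[T[:3,1],-T[:3,2],-T[:3,0]]  # case x,y,z
    C=C@R.from_euler("y",tilt,degrees=True).as_matrix().T
    return C@Y.T+T[:3,3]
im=cv2.resize(f["color"][:,:,::-1],None,fx=3,fy=3,interpolation=3)
for a,c in((0,(255,255,0)),):
    cv2.polylines(im,[np.int32(cv2.convexHull(np.float32(proj(f,hull(a))*3)))],True,c,1)
A=im[560:1060,560:1010]
h=cv2.cvtColor(f["color"],cv2.COLOR_RGB2HSV);m=(((h[...,0]<8)|(h[...,0]>172))&(h[...,1]>140)&(h[...,2]>40)).astype(np.uint8)
m[:180]=0
n,l,st,ce=cv2.connectedComponentsWithStats(m);i=1+st[1:,4].argmax();print(st[i])
best=[]
from scipy.optimize import minimize
def cost(p):
    q=np.zeros_like(m);cv2.fillConvexPoly(q,np.int32(cv2.convexHull(np.float32(proj(f,hull(*p))))*16),1,8,4)
    lo=st[i][1]+25; return (q[lo:]!=(l==i)[lo:]).sum()
r=min((( cost((a,al,d)),a,al,d) for a in range(-12,13,2) for al in np.arange(.07,.111,.004) for d in np.arange(.02,.045,.004)))
print(r)
cv2.imwrite("pics/p1.png",np.hstack([A,cv2.resize(w["color"][:,100:400,::-1],(350,448))[:500] if 0 else cv2.copyMakeBorder(cv2.resize(w["color"][:,100:400,::-1],(350,448)),0,52,0,0,cv2.BORDER_CONSTANT)]))
E
```

```text
13.3833 [0.45841264 0.22282719 0.21477775] 0.03395849296120188 [ 0.32770468 -0.29159753 -2.34888521] [ 0.04  0.29 -0.64  1.91  0.21  1.01 -1.96]
[[ 0.002  0.954  0.301]
 [-0.003  0.301 -0.954]
 [-1.     0.001  0.004]]
[249 251  32  22 580]
(np.int64(0), -12, np.float64(0.07), np.float64(0.02))
```

```bash
cat > chk.py <<'E'
from h import *
from scipy.optimize import minimize
s=bot.sense();T=toolT(s);f=frame("scene")
h=cv2.cvtColor(f["color"],cv2.COLOR_RGB2HSV);m=(((h[...,0]<8)|(h[...,0]>172))&(h[...,1]>120)&(h[...,2]>25)).astype(np.uint8);m[:180]=0
n,l,st,ce=cv2.connectedComponentsWithStats(m);i=1+st[1:,4].argmax();print(st[i]);m=(l==i).astype(np.uint8)
def P(tilt,along,d):
    C=np.array([[x-d,y,z-along] for x in(0,.06) for y in(-.017,.017) for z in(0,.12)])
    Y=np.c_[T[:3,1],-T[:3,2],-T[:3,0]]
    return proj(f,C@R.from_euler("y",tilt,degrees=True).as_matrix().T@Y.T+T[:3,3])
for a in (-10,0,10): print(a,P(a,.091,.0325).round(0).astype(int).tolist())
print(cv2.boundingRect(m))
c=max(cv2.findContours(m,0,1)[0],key=cv2.contourArea);print(cv2.approxPolyDP(c,2,True)[:,0].tolist())
E
python3 chk.py
```

```text
[249 251  32  23 610]
-10 [[274, 260], [288, 221], [272, 275], [286, 236], [244, 254], [254, 214], [241, 268], [252, 228]]
0 [[282, 260], [285, 218], [281, 275], [284, 233], [252, 257], [251, 215], [250, 271], [249, 230]]
10 [[291, 259], [282, 216], [289, 273], [281, 231], [260, 259], [249, 217], [258, 273], [246, 231]]
(249, 251, 32, 23)
[[250, 251], [251, 270], [279, 273], [280, 254]]
```

>>> {"method": "servo_tool", "body": {"series": [[0,0.4,-2,-0.2,-0.2,0,2.5],[0,0.8,-4,-0.2,-0.2,0,2.5],[0,0.8,-6,-0.2,-0.2,0,2.5],[0,0.8,-8,-0.2,-0.2,0,2.5],[0,0.8,-10,-0.2,-0.2,0,2.5],[0,0.8,-11,-0.2,-0.2,0,2.5],[0,0.8,-11.2,-0.2,-0.2,0,2.5],[0,0.8,-11.2,-0.2,-0.2,0,2.5],[0,0.8,-11.2,-0.2,-0.2,0,2.5]]}}

```text
clock: 14.18
eef_pos: [0.4587, 0.2326, 0.1034]
tool_rot: [0.574, 0.417, 0.568, -0.418]
wrist_force: [0.2, -0.1, -2.4]
finger_gap: 0.0339
```

```bash
python3 chk.py; python3 -c "
from h import *
s=bot.sense();print(s['eef_pos'],s['wrist_force'],s['wrist_torque'])"
```

```text
[249 297  28  12 251]
-10 [[271, 295], [283, 263], [269, 309], [281, 278], [243, 289], [253, 257], [241, 303], [250, 272]]
0 [[278, 295], [281, 261], [277, 309], [279, 276], [250, 292], [250, 258], [248, 306], [247, 273]]
10 [[286, 294], [278, 259], [284, 308], [276, 274], [258, 293], [247, 259], [256, 308], [245, 274]]
(249, 297, 28, 12)
[[249, 297], [251, 305], [275, 307], [276, 301], [273, 299]]
[0.45883713 0.23275474 0.1036181 ] [ 0.30337708  0.34156226 -2.50425188] [-0.00775976 -0.05947603 -0.01536823]
```

Still hanging freely; lower in small steps until contact.

>>> {"method": "servo_tool", "body": {"series": [[0,0,-0.3,0,0,0,2.5],[0,0,-0.6,0,0,0,2.5],[0,0,-0.8,0,0,0,2.5],[0,0,-0.8,0,0,0,2.5],[0,0,-0.8,0,0,0,2.5]]}}

```text
clock: 14.65
eef_pos: [0.4584, 0.2325, 0.0949]
tool_rot: [0.574, 0.417, 0.568, -0.418]
wrist_force: [0.2, -1.6, 2.3]
finger_gap: 0.0337
```

>>> {"method": "servo_tool", "body": {"series": [[0,0,-0.1,0,0,0,2.5],[0,0,-0.1,0,0,0,3.4],[0,0,-0.1,0,0,0,4],[0,0,-0.1,0,0,0,6],[0,0,-0.1,0,0,0,7],[0,0,-0.1,0,0,0,7],[0,0,-0.1,0,0,0,7],[0,0,-0.1,0,0,0,7]]}}

```text
clock: 15.32
eef_pos: [0.4577, 0.2323, 0.0932]
tool_rot: [0.573, 0.416, 0.568, -0.418]
wrist_force: [1.1, -0.1, 0.3]
finger_gap: 0.0674
```

>>> {"method": "servo_tool", "body": {"series": [[0,0,1,0,0,0,7],[0,0,3,0,0,0,7],[0,0,6,0,0,0,7],[0,0,9,0,0,0,7],[0,0,13,0,0,0,7],[0,0,16,0,0,0,7],[-3,-4,16,0,0,0,7],[-6,-8,16,0,0,0,7],[-6,-12,16,0,0,0,7],[-6,-15,16,0,0,0,7],[-6,-15,16,0,0,0,7]]}}

```text
clock: 16.23
eef_pos: [0.3966, 0.0748, 0.2537]
tool_rot: [0.573, 0.418, 0.566, -0.422]
wrist_force: [-0.1, -0.7, -1.0]
finger_gap: 0.0698
```

```bash
python3 - <<'E'
from h import *
s=bot.sense();print(s["clock"],s["eef_pos"],s["finger_gap"],s["wrist_force"])
a=frame("scene")["color"][:,:,::-1];b=frame("top")["color"][:,:,::-1]
A=cv2.resize(a[90:350,190:390],None,fx=2.2,fy=2.2,interpolation=3)
B=cv2.resize(b[140:290,120:400],None,fx=1.28,fy=1.28,interpolation=3)
C=cv2.resize(b[140:230,290:390],None,fx=3.4,fy=3.4,interpolation=3)
W=np.zeros((572,800,3),np.uint8);W[:,:440]=A[:572];W[:192,440:440+358]=B[:,:358];W[200:200+306,440:780]=C
cv2.imwrite("pics/end.png",W)
E
```

```text
16.2333 [0.39658847 0.07479052 0.25369662] 0.06977221857730137 [-0.13651327 -0.74825998 -1.01891868]
```

View pics/end.png

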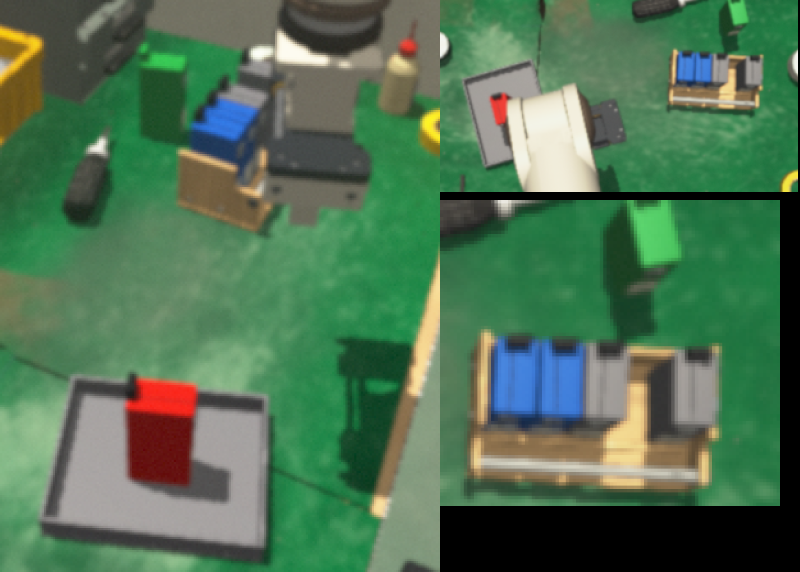

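The red case stands upright in the middle of the tray (scene crop 160,435). The four others stand in their places, and the gripper is clear of everything.

```bash
python3 -c "
from rig import bot
print(bot.job_done())"
```

```text
the job is handed in; nothing more can be done
None
```

The red case now stands upright in the middle of the grey tray, and the job was handed in at about 16 s of the 48 s allowed.

- **What I did:** I hooked the closed fingers behind the red case's tab and tipped it forward about its foot. It stayed leaning on the rest rail after I let go. I then took it by its sides (34 mm gap), drew it out over the lip, turned it upright and lowered it until the force showed it was carried. I opened the fingers and backed away.
- **Last checks:** The final picture shows the red case upright in the tray and the two blue and two grey cases still standing in the rack. The green look-alike was not touched.
- **What disagreed:**
  - **Lean angle:** my first fit was poor. The second gave about 0.6 rad, and I used that.
  - **Grip height:** the grip sat about 12 mm higher on the case than planned. The tool met a push of about 7 N there, and I did not find the cause.
  - **Side force:** while drawing the case out there was about 4 N sideways, probably rubbing against a neighbour. I corrected the position and it dropped to zero.

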